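Slide the weld backing plate under the fixture bridge

TASK

Push the aluminium backing plate (the one with the copper strip) flat along the table and under the low blue bridge of the welding fixture, until its front edge rests squarely against the brass stop behind the bridge. Only push it with the fingertips or the outside of the fingers: do not grip, lift or tip it. Leave the flanged tube standing on the bridge and everything else on the table where it is, and finish with the hand clear.

Things in the scene. Friction and masses are not known exactly. Their poses are not given: they have to be found in the camera images.
- fixture: Welding fixture, fixed to the table. Origin on the table surface under the centre of the bridge; x is the push-in direction (roughly away from the robot), z up. Blue bridge beam 60 mm deep (x -30 to +30), 156 mm wide, 16 mm thick, its underside 20 mm and its top 36 mm above the bare table. It spans two steel cheeks (y 48 to 78 mm each side, x -30 to +52, 20 mm high).
- mouth (a point): Centre of the opening's front face: 96 mm wide between the cheeks, 20 mm high, at fixture x = -30, y = 0, 10 mm above the table. From its sides two lead-in wings 20 mm high and 8 mm thick flare outwards at 25 degrees from the push direction, to fixture x -63, y +-63 (outer corners y +-70).
- stop (a point): Centre of the near face of the brass stop behind the bridge, at fixture x = +40, y = 0, 7 mm above the table. The stop is 14 mm high and fills the 96 mm between the cheeks.
- plate: Loose flat aluminium plate, 120 mm long (x), 90 mm wide (y), 16 mm thick, 0.5 kg, copper strip along its top. Origin: centre of its underside; x points to the front edge that goes in. Starts flat on the table before the bridge, up to 55 mm off to a side and turned up to 15 degrees. Home: origin at fixture x -20, y 0, rear edge still 50 mm in front of the bridge. Needs a few newtons to slide.
- flange: Bystander: tube on a round flange (56 mm diameter, 8 mm thick; tube 36 mm diameter, 58 mm high in all), standing loose on top of the bridge. Origin at the centre of its underside.
- magnet: Bystander: red upright welding magnet 45 x 20 x 55 mm high, standing left of the fixture. Origin under its centre.
- collar: Bystander: steel ring 42 mm diameter, 35 mm high, on the table right of the fixture. Origin under its centre.
- spray: Bystander: spray can 56 mm diameter, 150 mm high, at the side of the table. Origin under its centre.
- jar: Bystander: jar 64 mm diameter, 80 mm high, at the side of the table. Origin under its centre.
- offcut: Bystander: upright square tube offcut 40 x 40 x 90 mm high, at the side of the table. Origin under its centre.
- hammer: Bystander: hammer 260 mm long, lying near the right edge of the table. Origin on its underside.
There are look-alikes about, which are no part of the job. Several things look just like the fixture: the one meant starts farthest to the robot's left.

How it is judged:
By the outcome, as a careful person would: the job done as asked, in the order asked, and still so for the second after the job is handed in, with the robot touching nothing.
It also fails if it takes over 64 s, if anything falls off the work surface, if the arm or the gripper's body presses on something with over 40 N, if the wrist force passes 120 N, or if a joint passes its speed limit or range.

ROBOT

A 7-joint arm with a two-finger parallel gripper is mounted at the origin on the work surface. World frame = base frame: x ahead of the robot, y to its left, z up, the work surface at z = 0. Lengths are in m, angles in degrees, forces in N, time in s.
With the tool pointing down it reaches from about 0.4 to 0.875 m from the base axis. Payload 4.4 kg.
Tool frame: the origin (TCP) lies midway between the tips of the shut fingers; the grasp point (between the pads) lies 19 mm behind it; z points along the fingers, y is the direction in which the jaws open and shut (so a half turn about z gives the same grasp; the last joint's range is limited). The gripper opens to 85 mm and grips with 20 to 120 N. Pads are 22 mm wide; open, the fingers measure 114 mm over their backs; the gripper's body (76 mm by 85 mm) begins 54 mm behind the grasp point. The pads swing forward as they close: fully open they stand 13 mm farther back than shut.
Start: joints at [-72.869, 36.005, 2.206, 86.941, -1.547, 57.084, -1.146], TCP at [0.232, 0.607, 0.231] pointing down, gripper open.
Joint ranges: [-175.42, 175.42], [-21.48, 121.26], [-71.46, 75.88], [10.55, 141.38], [-63.04, 243.04], [13.31, 113.54], [-168.57, 168.57]. Speed limits (degrees/s): [147.25, 147.25, 180, 180, 180, 180, 180].

INTERFACE

Orientations are given as [roll, pitch, yaw] about the fixed x, y, z axes, in that order (R = Rz(yaw) Ry(pitch) Rx(roll)).
In Python, from cell import sense, snapshot, camera_info, job_done, silhouettes, mark_of gives the robot as it stands.
- The arm moves only by the tool move_arm, never from a script. Its argument "motion" is a list that holds one entry, the list of rows, each a list of 5 numbers: the shift along the world's x, y, z in units of 40 mm (1.0 is 40 mm), then the turn about the world's z in units of 6 degrees (1.0 is 6 degrees), then the closure in counts, from 0 (fully open) to 255 (shut). In form: [[[dx, dy, dz, roll, grip], ...]]. A call has 1 to 12 rows; each row is the pose to reach, as a shift and turn from the pose commanded when the call began; what a row does not reach only later rows make up. A row lasts 1/10 s, in which the tool goes at most 50 mm and 8.59 degrees, less where a joint would pass 70% of its speed; a pose out of reach is approached as far as the arm can. A call with a gripper value outside its range is refused whole. The fingers move at their own pace and stop on an object; the grip force is fixed at half the most. Time passes only in rows, so rows that repeat a pose let the fingers close. It gives the time, the measured TCP pose, the force and the opening at its end, in the units of the state.
- sense(): the state, without advancing time (a new reading comes with each control period).
- snapshot(name): name is "side" or "top"; returns (picture, depth): 384x512x3 uint8, red, green, blue; 384x512 float32, m along the optical axis (not along the pixel's ray), 0 where there is no reading.
- camera_info(name): a dict with "intrinsics" (3x3 intrinsics, pixels), "R" (3x3) and "t" (3): a world point X has camera coordinates R X + t. Camera axes: x right, y down, z forward; pixel columns grow to the right and rows downward; lengths in m; the calibration is good to about 2 mm. A picture is of the moment at which its call begins. camera_info takes no time and is no camera call.
- job_done(): hands the job in, once; it reports no verdict.
Trained networks look in the newest picture that a camera, given by its name, has taken for a name from the list of things; names that differ only in an ending like _2 or _b are one class to them, and where a whole thing is asked for, a point or a joint stands for the part that bears it (a point fixed in the world has none). Each returns a list of dicts, best first, with "conf" (0 to 1); they miss things now and then, are a little off and sometimes report something else, mostly with a low value. They report only what shows in the picture. A call takes as long as a camera call. They do not tell look-alikes from the thing itself.
- silhouettes(label, camera): "region" (384x512 bool, what is visible of it) and "location" ([column, row] in pixels, amid what is visible of it).
- mark_of(label, camera): "location" ([column, row] in pixels: a listed point, or the origin of a listed thing).
The state is a dict: "time": time; "joint_pos": joint angles; "joint_vel": joint speeds; "joint_torque": joint torques, N m; "tcp_pos": TCP position; "tool_rot": TCP orientation; "force": force on the tool from outside, world axes, zero at the start; "wrist_torque": the same for the moment, N m; "finger_gap": finger opening in m.
Only numpy, scipy, OpenCV 4.12 (cv2) and the standard library are available. Lean on these libraries where they do the work, as an engineer would, in place of code of your own. Each camera call takes 0.05 s, during which the arm holds its last target.

## Working session

There is one attempt and no reset: what is moved stays moved. The work goes in short steps, Python scripts to look and compute and a tool call to move; the robot and the scene stay as the last step left them, time stands still between calls to the robot, and variables do not carry over. Pictures are saved under pics/ and viewed, and the job is handed in when it is done.

Besides the shell and the picture viewer there is one more tool, called after "Call:" in YAML: its name, and indented under it one key for each argument. move_arm: Moves the arm, as the interface text tells. Its arguments: {"type":"object","properties":{"motion":{"type":"array"}},"required":["motion"]}

```bash
mkdir -p pics; ls
python3 - <<'E'
from cell import *
import cv2,numpy as np
for n in ("side","top"):
    p,d=snapshot(n); cv2.imwrite(f"pics/{n}0.png",cv2.cvtColor(p,cv2.COLOR_RGB2BGR)); np.save(f"pics/{n}0d.npy",d)
    print(n,camera_info(n))
print(sense())
E
```

```text
pics
side {'intrinsics': array([[492.13711058,   0.        , 256.55154802],
       [  0.        , 492.13711058, 193.59058986],
       [  0.        ,   0.        ,   1.        ]]), 'R': array([[ 0.98605343, -0.1662453 ,  0.00781941],
       [-0.11007551, -0.68669078, -0.71856743],
       [ 0.12482797,  0.70768515, -0.69541333]]), 't': array([-0.55241123,  0.03357502,  1.70944017])}
top {'intrinsics': array([[389.04506702,   0.        , 255.81246353],
       [  0.        , 389.04506702, 192.28982148],
       [  0.        ,   0.        ,   1.        ]]), 'R': array([[ 0.00844396, -0.99995763, -0.00366463],
       [-0.98800063, -0.00777768, -0.15425389],
       [ 0.15421886,  0.00492317, -0.98802445]]), 't': array([-0.06686813,  0.56500606,  1.59332668])}
{'time': 0.1, 'joint_pos': array([-72.8697901 ,  36.05247468,   2.20220525,  86.98893649,
        -1.54801145,  57.0830896 ,  -1.14714541]), 'joint_vel': array([ 0.0800597 , -0.11199183, -0.02266709, -0.04656522, -0.06165003,
       -0.09711654,  0.07360151]), 'joint_torque': array([ 3.54059492e-03, -5.64537477e+01,  1.23090751e+00, -1.93974835e+01,
        1.13973810e-02,  5.37321816e-03,  3.04736068e-05]), 'tcp_pos': array([0.2316505 , 0.60674173, 0.23050122]), 'tool_rot': array([-1.79905137e+02, -3.06666974e-04,  1.59098390e+02]), 'force': array([-0.51227915, -0.82977369,  0.25845923]), 'wrist_torque': array([-0.03131219, -0.01018968,  0.02222731]), 'finger_gap': 0.0851243989277598}
```

View pics/side0.png

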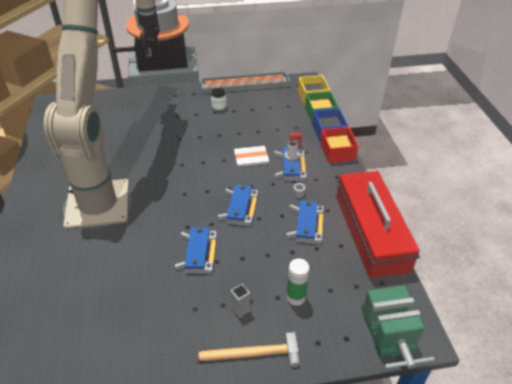

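View pics/top0.png

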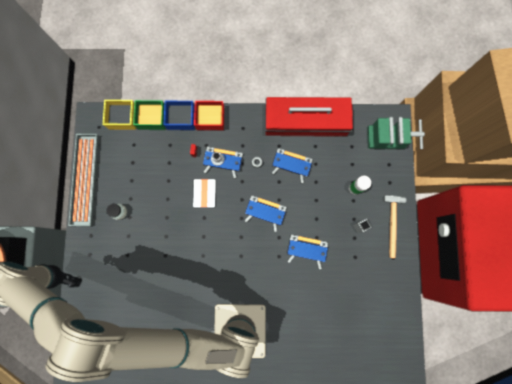

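Run:
```python
from cell import *
import cv2,numpy as np
t=cv2.imread("pics/top0.png"); s=cv2.imread("pics/side0.png")
a=cv2.resize(t[135:220,170:280],None,fx=7,fy=7,interpolation=cv2.INTER_CUBIC)
b=cv2.resize(s[120:200,215:325],None,fx=7,fy=7,interpolation=cv2.INTER_CUBIC)
cv2.imwrite("pics/tc.png",a);cv2.imwrite("pics/sc.png",b)
for c in("top","side"):
  snapshot(c)
  for n in("fixture","plate","flange","magnet","collar","jar"):
    for r in silhouettes(n,c): print(c,n,round(r["conf"],2),np.round(r["location"],1),r["region"].sum())
  for n in("mouth","stop","fixture","plate","flange","magnet","collar"):
    print(c,n,[(round(r["conf"],2),np.round(r["location"],1).tolist()) for r in mark_of(n,c)])
```

```text
top fixture 0.8 [263.6 207.7] 767
top fixture 0.79 [226.3 158.7] 536
top fixture 0.72 [360.9 184.8] 282
top fixture 0.64 [288.9 165. ] 645
top fixture 0.6 [305.1 248.3] 710
top plate 0.59 [203.  195.2] 588
top flange 0.7 [220.6 161.2] 123
top collar 0.62 [257.2 161.4] 26
top jar 0.78 [117.6 208.3] 288
top mouth [(0.94, [302.4, 257.8]), (0.65, [290.8, 170.5]), (0.64, [218.0, 167.5])]
top stop [(0.83, [309.2, 240.3]), (0.81, [267.9, 203.7]), (0.79, [225.7, 151.3]), (0.79, [297.4, 154.5])]
top fixture [(0.93, [288.1, 162.4]), (0.87, [223.5, 162.5]), (0.87, [263.3, 210.8]), (0.83, [305.4, 248.5])]
top plate [(0.73, [204.2, 193.9])]
top flange [(0.72, [216.8, 160.4])]
top magnet [(0.63, [195.2, 151.3])]
top collar [(0.5, [258.2, 164.6])]
side fixture 0.95 [307.6 224.8] 1144
side fixture 0.89 [238.1 208.5] 1040
side fixture 0.86 [198.5 251.4] 1255
side fixture 0.76 [288.  167.2] 662
side plate 0.55 [251.5 159.7] 603
side plate 0.19 [290.6 153.7] 201
side flange 0.68 [290.  152.4] 199
side collar 0.66 [297.6 190. ] 160
side collar 0.41 [292.5 167.9] 591
side jar 0.57 [218.6  97.5] 334
side mouth [(0.96, [233.4, 207.9]), (0.96, [296.9, 219.6]), (0.89, [186.7, 252.0]), (0.71, [280.1, 162.4])]
side stop [(0.97, [210.6, 252.6]), (0.74, [318.4, 225.1]), (0.56, [254.7, 205.9]), (0.19, [293.4, 145.1])]
side fixture [(0.93, [306.8, 225.9]), (0.88, [195.9, 253.7]), (0.59, [289.2, 165.8])]
side plate [(0.96, [252.8, 158.8]), (0.6, [290.6, 159.7]), (0.33, [295.2, 298.9])]
side flange [(0.65, [290.1, 156.4])]
side magnet [(0.48, [296.1, 142.7])]
side collar [(0.71, [297.3, 192.3])]
```

View pics/tc.png

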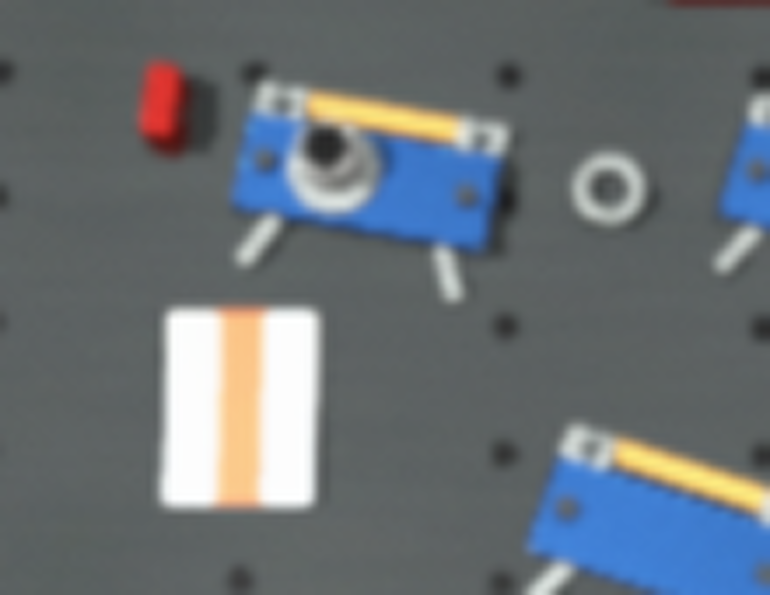

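View pics/sc.png

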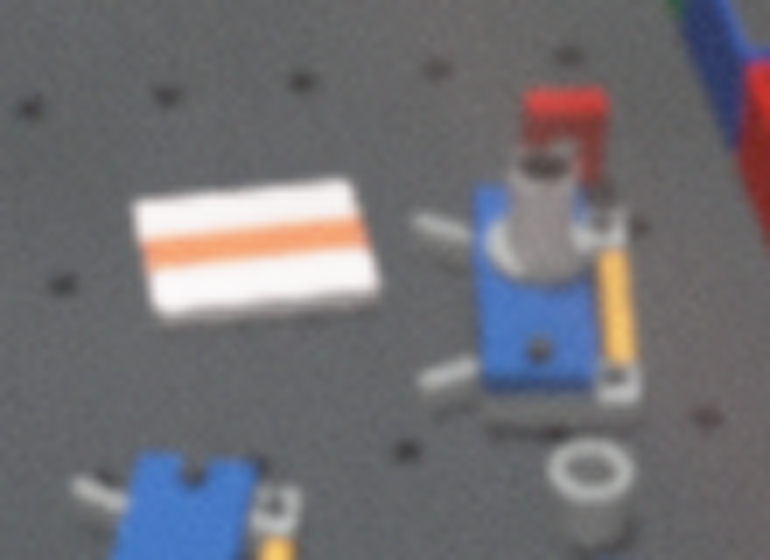

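```bash
cat > h.py <<'E'
from cell import *
import cv2,numpy as np
from scipy.optimize import minimize
from scipy.ndimage import map_coordinates
def proj(n,X):
    c=camera_info(n);P=np.atleast_2d(X)@c["R"].T+c["t"];q=P@c["intrinsics"].T
    return q[:,:2]/q[:,2:]
def back(n,uv,z):
    c=camera_info(n);uv=np.atleast_2d(uv)
    r=np.c_[uv,np.ones(len(uv))]@np.linalg.inv(c["intrinsics"]).T@c["R"]
    o=-c["R"].T@c["t"]
    return o+r*((z-o[2])/r[:,2])[:,None]
def score_map(p,kind):
    f=p.astype(float)
    if kind=="blue": return np.clip((f[...,2]-f[...,0])/120,0,1)
    if kind=="plate":   # not dark grey
        return np.clip((f[...,0]-110)/110,0,1)
    if kind=="brass": return np.clip((f[...,0]-f[...,2])/140,0,1)
def rect_pts(pose,x0,x1,y0,y1,z,n=60):
    X,Y=np.meshgrid(np.linspace(x0,x1,n),np.linspace(y0,y1,n))
    c,s=np.cos(pose[2]),np.sin(pose[2])
    return np.c_[pose[0]+c*X.ravel()-s*Y.ravel(),pose[1]+s*X.ravel()+c*Y.ravel(),np.full(X.size,z)]
def fit(n,p,kind,L,W,z,init,excl=None):
    m=cv2.GaussianBlur(score_map(p,kind),(0,0),0.7)
    M=.010
    X,Y=np.meshgrid(np.linspace(-L/2-M,L/2+M,80),np.linspace(-W/2-M,W/2+M,80))
    ins=(abs(X)<L/2)&(abs(Y)<W/2)
    w=np.where(ins,1.,-1.).ravel()
    def cost(v):
        c,s=np.cos(v[2]),np.sin(v[2])
        P=np.c_[v[0]+c*X.ravel()-s*Y.ravel(),v[1]+s*X.ravel()+c*Y.ravel(),np.full(X.size,z)]
        uv=proj(n,P)
        val=map_coordinates(m,[uv[:,1],uv[:,0]],order=1)
        return -(w*val).sum()/ins.sum()
    best=None
    for da in(-.15,-.07,0,.07,.15):
        r=minimize(lambda q:cost([q[0]/100,q[1]/100,q[2]/10]),[init[0]*100,init[1]*100,(init[2]+da)*10],method="Nelder-Mead",options=dict(initial_simplex=None,xatol=1e-3,fatol=1e-6,maxiter=800))
        if best is None or r.fun<best.fun:best=r
    q=best.x;return np.array([q[0]/100,q[1]/100,np.degrees(q[2]/10)]),best.fun
E
python3 - <<'E'
from h import *
for n,bl,pl in(("top",(222,160),(204,193)),("side",(291,163),(251,157))):
    p=cv2.cvtColor(cv2.imread(f"pics/{n}0.png"),cv2.COLOR_BGR2RGB)
    b=back(n,bl,.036)[0];q=back(n,pl,.016)[0]
    print(n,b,q)
    print(" fixture",*fit(n,p,"blue",.06,.156,.036,[b[0],b[1],-.12]))
    print(" plate",*fit(n,p,"plate",.12,.09,.016,[q[0],q[1],-.02]))
    d=np.load(f"pics/{n}0d.npy");c=camera_info(n)
    for nm,(u,v) in dict(blue=bl,plate=pl).items():
        k=np.linalg.inv(c["intrinsics"])@[u,v,1]*d[v,u];print(nm,c["R"].T@(k-c["t"]))
# flange/magnet/collar from top
for nm,uv,z in(("mag",(192,147),.055),("collar",(257,161.5),.035),("flange",(217,159),.058)):print(nm,back("top",uv,z))
E
```

```text
top [0.70562419 0.08384233 0.036     ] [0.56503618 0.15965251 0.016     ]
 fixture [ 0.70222009  0.08495299 -9.23205634] -0.5551534850180889
 plate [0.56660453 0.16019214 0.36757141] -0.8641725085939127
blue [0.70281845 0.08274051 0.0476156 ]
plate [0.56443328 0.15910225 0.01993648]
side [0.69961107 0.06352138 0.036     ] [0.56305004 0.14445611 0.016     ]
 fixture [ 0.69803049  0.06906291 -7.481377  ] -0.40539982160589233
 plate [0.56494745 0.15921161 0.22714357] -0.8004889947012662
blue [0.69896474 0.06114227 0.03809399]
plate [0.56366077 0.14826719 0.01278286]
mag [[0.75682779 0.21107413 0.055     ]]
collar [[ 0.70041154 -0.06617165  0.035     ]]
flange [[0.70448586 0.10300044 0.058     ]]
```

```bash
cat >> h.py <<'E'
def fit2(n,p,init,fl,z=.036):
    """bridge+stop fit with flange masked; fl = flange centre xy"""
    mb=cv2.GaussianBlur(score_map(p,"blue"),(0,0),0.7); my=cv2.GaussianBlur(score_map(p,"brass"),(0,0),.7)
    H,W=mb.shape; occ=np.zeros((H,W),np.uint8)
    a=np.linspace(0,2*np.pi,40)
    pts=[np.c_[fl[0]+r*np.cos(a),fl[1]+r*np.sin(a),np.full(40,zz)] for r,zz in((.028,.036),(.028,.044),(.018,.094))]
    cv2.fillConvexPoly(occ,cv2.convexHull(proj(n,np.vstack(pts)).astype(np.float32)).astype(np.int32),1)
    occ=1-cv2.dilate(occ,np.ones((5,5))).astype(float)
    def grid(x0,x1,y0,y1,M,d=.001):
        X,Y=np.meshgrid(np.arange(x0-M+d/2,x1+M,d),np.arange(y0-M+d/2,y1+M,d));X=X.ravel();Y=Y.ravel()
        w=np.where((X>x0)&(X<x1)&(Y>y0)&(Y<y1),1.,-1.);return X,Y,w
    G=[(grid(-.03,.03,-.078,.078,.01),z,mb,1/9360)]
    G+=[(grid(.04,.052,-.048,.048,.008),.014,my,1/9360)]
    def cost(v):
        c,s=np.cos(v[2]),np.sin(v[2]);t=0
        for (X,Y,w),zz,m,k in G:
            uv=proj(n,np.c_[v[0]+c*X-s*Y,v[1]+s*X+c*Y,np.full(X.size,zz)]);i=[uv[:,1],uv[:,0]]
            t-=k*(w*map_coordinates(m,i,order=1)*map_coordinates(occ,i,order=1)).sum()
        return t
    R=[minimize(lambda q:cost([q[0]/100,q[1]/100,q[2]/10]),[init[0]*100+dx,init[1]*100+dy,(init[2]+da)*10],method="Nelder-Mead",options=dict(xatol=1e-3,fatol=1e-7,maxiter=900)) for da in(-.06,0,.06) for dx in (-.5,.5) for dy in(-.5,.5)]
    b=min(R,key=lambda r:r.fun);q=b.x
    return np.array([q[0]/100,q[1]/100,np.degrees(q[2]/10)]),b.fun
def draw(n,p,name,fx,pl,box,k=7):
    u0,v0,u1,v1=box
    im=cv2.resize(cv2.cvtColor(p,cv2.COLOR_RGB2BGR)[v0:v1,u0:u1],None,fx=k,fy=k,interpolation=cv2.INTER_CUBIC)
    def poly(pose,P,z,col):
        a=np.radians(pose[2]);c,s=np.cos(a),np.sin(a);P=np.array(P)
        X=np.c_[pose[0]+c*P[:,0]-s*P[:,1],pose[1]+s*P[:,0]+c*P[:,1],np.full(len(P),z)]
        uv=((proj(n,X)-[u0,v0]+.5)*k-.5);cv2.polylines(im,[np.round(uv).astype(np.int32)],True,col,1)
    r=lambda x0,x1,y0,y1:[(x0,y0),(x1,y0),(x1,y1),(x0,y1)]
    if fx is not None:
        poly(fx,r(-.03,.03,-.078,.078),.036,(0,255,255));poly(fx,r(.04,.052,-.048,.048),.014,(0,0,255))
        poly(fx,r(-.03,.052,.048,.078),.02,(255,0,255));poly(fx,r(-.03,.052,-.078,-.048),.02,(255,0,255))
        for sg in(1,-1):poly(fx,[(-.03,sg*.048),(-.063,sg*.063),(-.063,sg*.07)],.02,(0,255,0))
    if pl is not None: poly(pl,r(-.06,.06,-.045,.045),.016,(0,0,255))
    cv2.imwrite(name,im)
E
python3 - <<'E'
from h import *
F=[]
for n,bx in(("top",(170,135,280,220)),("side",(215,120,325,200))):
    p=cv2.cvtColor(cv2.imread(f"pics/{n}0.png"),cv2.COLOR_BGR2RGB)
    f,c=fit2(n,p,[.703,.084,-.14],[.702,.103]);print(n,f,c);F.append(f)
F=np.mean(F,0);print(F)
for n,bx in(("top",(170,135,280,220)),("side",(215,120,325,200))):
    p=cv2.cvtColor(cv2.imread(f"pics/{n}0.png"),cv2.COLOR_BGR2RGB)
    draw(n,p,f"pics/fit_{n}.png",F,[.5658,.1597,.3],bx)
E
```

```text
Traceback (most recent call last):
  File "h.py", line 59, in fit2
    R=[minimize(lambda q:cost([q[0]/100,q[1]/100,q[2]/10]),[init[0]*100+dx,init[1]*100+dy,(init[2]+da)*10],method="Nelder-Mead",options=dict(xatol=1e-3,fatol=1e-7,maxiter=900)) for da in(-.06,0,.06) for dx in (-.5,.5) for dy in(-.5,.5)]
       ~~~~~~~~^^^^^^^^^^^^^^^^^^^^^^^^^^^^^^^^^^^^^^^^^^^^^^^^^^^^^^^^^^^^^^^^^^^^^^^^^^^^^^^^^^^^^^^^^^^^^^^^^^^^^^^^^^^^^^^^^^^^^^^^^^^^^^^^^^^^^^^^^^^^^^^^^^^^^^^^^^^^^^^^^
  File "h.py", line 59, in <lambda>
    R=[minimize(lambda q:cost([q[0]/100,q[1]/100,q[2]/10]),[init[0]*100+dx,init[1]*100+dy,(init[2]+da)*10],method="Nelder-Mead",options=dict(xatol=1e-3,fatol=1e-7,maxiter=900)) for da in(-.06,0,.06) for dx in (-.5,.5) for dy in(-.5,.5)]
                         ~~~~^^^^^^^^^^^^^^^^^^^^^^^^^^^^^
  File "h.py", line 56, in cost
    uv=proj(n,np.c_[v[0]+c*X-s*Y,v[1]+s*X+c*Y,np.full(X.size,zz)]);i=[uv[:,1],uv[:,0]]
  File "h.py", line 6, in proj
    c=camera_info(n);P=np.atleast_2d(X)@c["R"].T+c["t"];q=P@c["intrinsics"].T
ValueError: time passes only in moves, steps and waits
```

```bash
sed -i '4i import functools\n_ci=functools.lru_cache(None)(camera_info)' h.py; sed -i 's/c=camera_info(n)/c=_ci(n)/' h.py; sed -n 1,10p h.py
python3 - <<'E'
from h import *
F=[]
for n,bx in(("top",(170,135,280,220)),("side",(215,120,325,200))):
    p=cv2.cvtColor(cv2.imread(f"pics/{n}0.png"),cv2.COLOR_BGR2RGB)
    f,c=fit2(n,p,[.703,.084,-.14],[.702,.103]);print(n,f,c);F.append(f)
F=np.mean(F,0);print(F, sense()["time"])
for n,bx in(("top",(170,135,280,220)),("side",(215,120,325,200))):
    p=cv2.cvtColor(cv2.imread(f"pics/{n}0.png"),cv2.COLOR_BGR2RGB)
    draw(n,p,f"pics/fit_{n}.png",F,[.5658,.1597,.3],bx)
E
```

```text
from cell import *
import cv2,numpy as np
from scipy.optimize import minimize
import functools
_ci=functools.lru_cache(None)(camera_info)
from scipy.ndimage import map_coordinates
def proj(n,X):
    c=_ci(n);P=np.atleast_2d(X)@c["R"].T+c["t"];q=P@c["intrinsics"].T
    return q[:,:2]/q[:,2:]
def back(n,uv,z):
top [  0.70525797   0.08470501 -11.24073084] -0.4026317908378741
side [  0.69899954   0.06041631 -10.71944382] -0.328496255697455
[  0.70212876   0.07256066 -10.98008733] 1.5
```

View pics/fit_top.png

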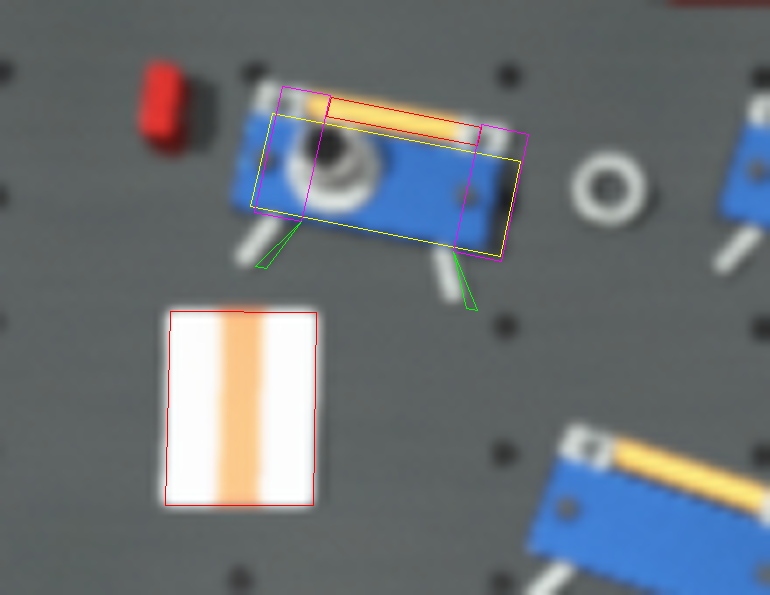

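View pics/fit_side.png

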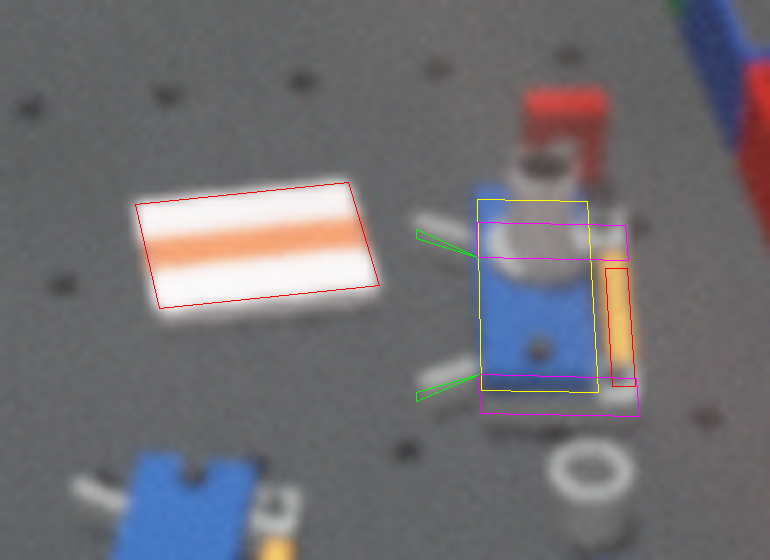

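Run:
```python
from h import *
F=[.70526,.0842,-11.0]
ims=[]
for n,bx in(("top",(195,140,250,185)),("side",(270,130,315,190))):
    p=cv2.cvtColor(cv2.imread(f"pics/{n}0.png"),cv2.COLOR_BGR2RGB)
    draw(n,p,f"pics/fit2_{n}.png",F,None,bx,k=10)
    ims.append(cv2.resize(cv2.imread(f"pics/fit2_{n}.png"),(450,600) if n=="side" else (550,450)))
```

```text
(no output)
```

View pics/fit2_top.png

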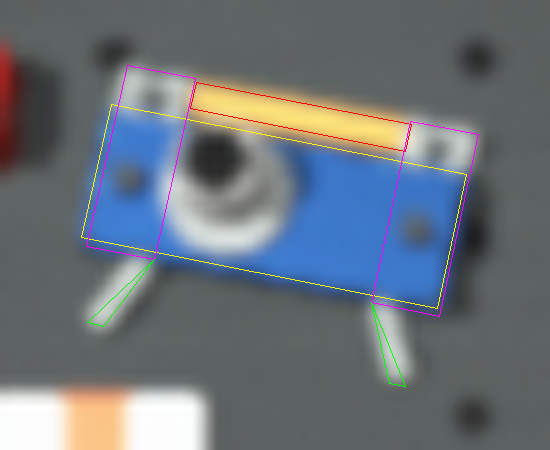

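View pics/fit2_side.png

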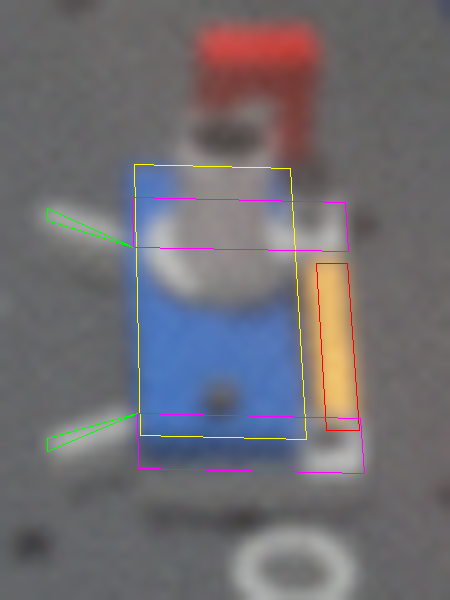

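Candidates for the fixture in the top view are (222,160), (292,162), (266,210) and (308,250). The first is farthest left, and it's the one with the flange standing on it and the magnet and collar beside it. The crop confirms this, and its outline fits the given sizes to about 2 mm. The fixture is at about (0.705, 0.084), yaw -11°. The plate is at (0.566, 0.160), yaw 0.3°, which is about 48 mm too far left and turned +11° relative to the fixture.

I'll push the plate's left side with two half-open fingers first, then its rear edge.

Call:
move_arm:
  motion:
    - [[8.36,-9.3,0,-11.47,128],[8.36,-9.3,0,-11.47,128],[8.36,-9.3,0,-11.47,128],[8.36,-9.3,0,-11.47,128],[8.36,-9.3,0,-11.47,128],[8.36,-9.3,0,-11.47,128],[8.36,-9.3,0,-11.47,128],[8.36,-9.3,0,-11.47,128],[8.36,-9.3,0,-11.47,128],[8.36,-9.3,0,-11.47,128],[8.36,-9.3,0,-11.47,128],[8.36,-9.3,0,-11.47,128]]

```text
time: 2.7
tcp_pos: [0.5671, 0.2335, 0.2313]
tool_rot: [180.0, 0.0, 90.1]
force: [0.7, 0.7, 1.1]
finger_gap: 0.0425
```

Call:
move_arm:
  motion:
    - [[0,0,-1.2,0,128],[0,0,-2.4,0,128],[0,0,-3.6,0,128],[0,0,-4.6,0,128],[0,0,-5.2,0,128],[0,0,-5.45,0,128],[0,0,-5.62,0,128],[0,0,-5.62,0,128]]

```text
time: 3.5
tcp_pos: [0.5662, 0.2362, 0.0068]
tool_rot: [180.0, -0.0, 90.3]
force: [-1.4, -0.3, -0.6]
finger_gap: 0.0426
```

Run:
```python
from h import *
F=[.7047,.0844,-10.8]
for n,bx in(("side",(215,110,325,200)),("top",(170,135,280,220))):
    p,d=snapshot(n); draw(n,p,f"pics/a_{n}.png",F,[.566,.16,.3],bx,k=7)
print(sense()["force"],sense()["tcp_pos"])
```

```text
[-0.18179077 -0.17093562  0.27207439] [0.56712647 0.23599988 0.00786574]
```

View pics/a_side.png

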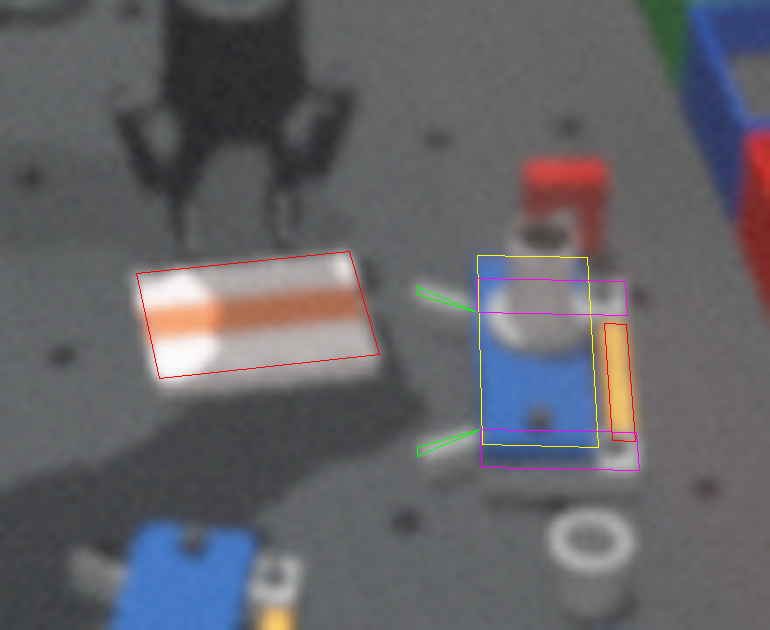

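View pics/a_top.png

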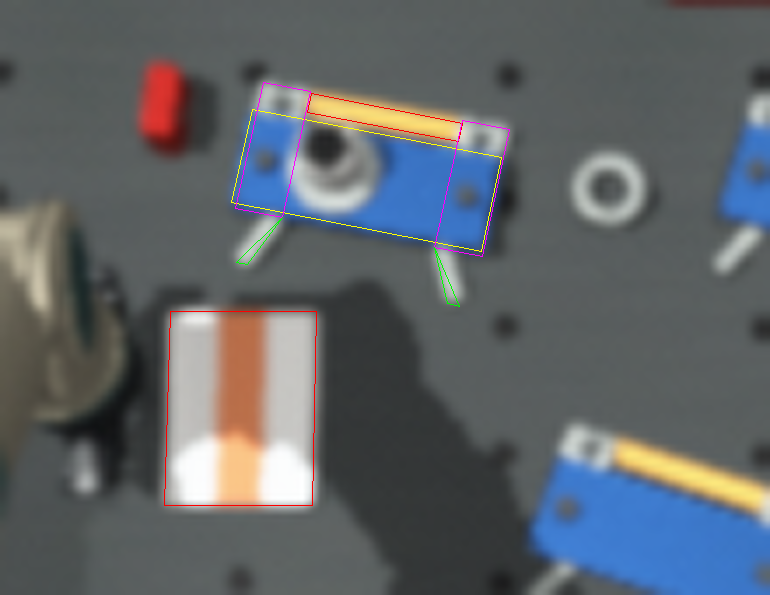

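Call:
move_arm:
  motion:
    - [[0,-0.1,-0.08,0,128],[0,-0.25,-0.08,0,128],[0,-0.4,-0.08,0,128],[0,-0.5,-0.08,0,128],[0,-0.6,-0.08,-0.1,128],[0,-0.75,-0.08,-0.35,128],[0.01,-0.9,-0.08,-0.6,128],[0.02,-1.05,-0.08,-0.85,128],[0.03,-1.2,-0.08,-1.1,128],[0.04,-1.3,-0.08,-1.3,128]]

```text
time: 4.6
tcp_pos: [0.5683, 0.1828, 0.0036]
tool_rot: [180.0, -0.0, 82.3]
force: [1.1, 5.5, 2.9]
finger_gap: 0.0427
```

```bash
cat > look.py <<'E'
from h import *
import sys
tag=sys.argv[1]
F=[.7047,.0844,-10.8]
for n,bx in(("top",(170,135,280,220)),("side",(215,110,325,200))):
    p,d=snapshot(n); draw(n,p,f"pics/{tag}_{n}.png",F,None,bx,k=7)
    cv2.imwrite(f"pics/{tag}_{n}_raw.png",cv2.cvtColor(p,cv2.COLOR_RGB2BGR))
s=sense();print(s["force"],s["tcp_pos"],s["tool_rot"],s["time"])
E
python3 look.py b
```

```text
[1.84162371 1.4145201  1.36948036] [0.56809191 0.18191516 0.003391  ] [1.79981616e+02 5.20547493e-02 8.23490855e+01] 4.7
```

View pics/b_top.png

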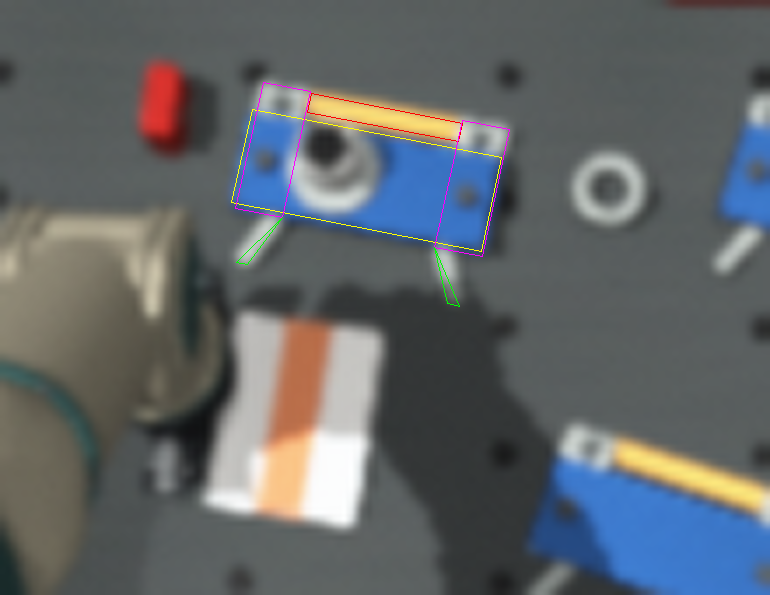

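View pics/b_side.png

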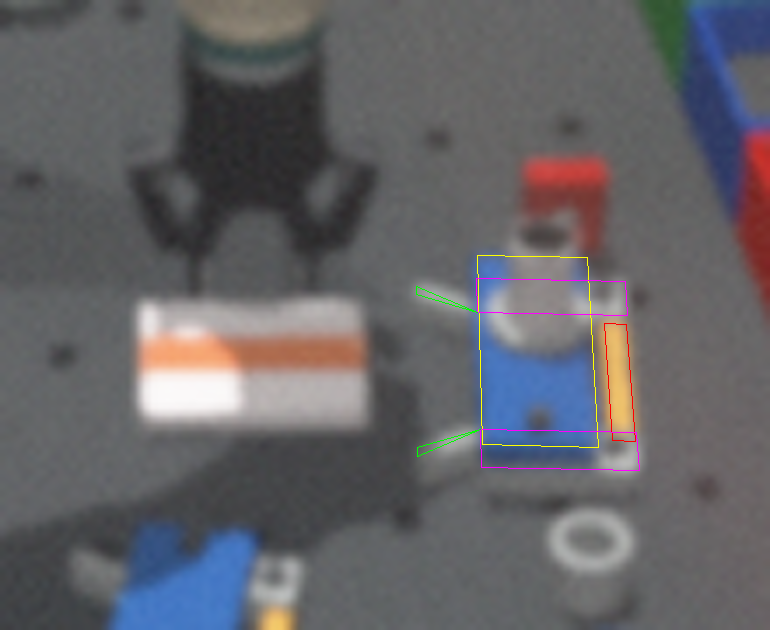

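```bash
cat > pf.py <<'E'
from h import *
import sys
tag=sys.argv[1];g=[float(x) for x in sys.argv[2:5]]
import h
h.score_map=lambda p,k:np.clip((p[...,0].astype(float)-105)/50,0,1)
F=[.7047,.0844,-10.8]
a=np.radians(F[2]);R=np.array([[np.cos(a),np.sin(a)],[-np.sin(a),np.cos(a)]])
for n,bx in(("top",(170,135,280,220)),("side",(215,110,325,200))):
    p=cv2.cvtColor(cv2.imread(f"pics/{tag}_{n}_raw.png"),cv2.COLOR_BGR2RGB)
    f,c=fit(n,p,"plate",.12,.09,.016,[g[0],g[1],np.radians(g[2])])
    print(n,np.round(f,4),round(c,3),"in fixture mm",np.round(R@(f[:2]-F[:2])*1000,1),round(f[2]-F[2],2))
    draw(n,p,f"pics/{tag}_{n}_fit.png",F,f,bx)
E
python3 pf.py b .56 .12 -9
```

```text
top [ 0.5576  0.125  -8.0466] -0.871 in fixture mm [-152.1   12.4] 2.75
side [ 0.5555  0.1193 -9.0265] -0.79 in fixture mm [-153.1    6.4] 1.77
```

View pics/b_top_fit.png

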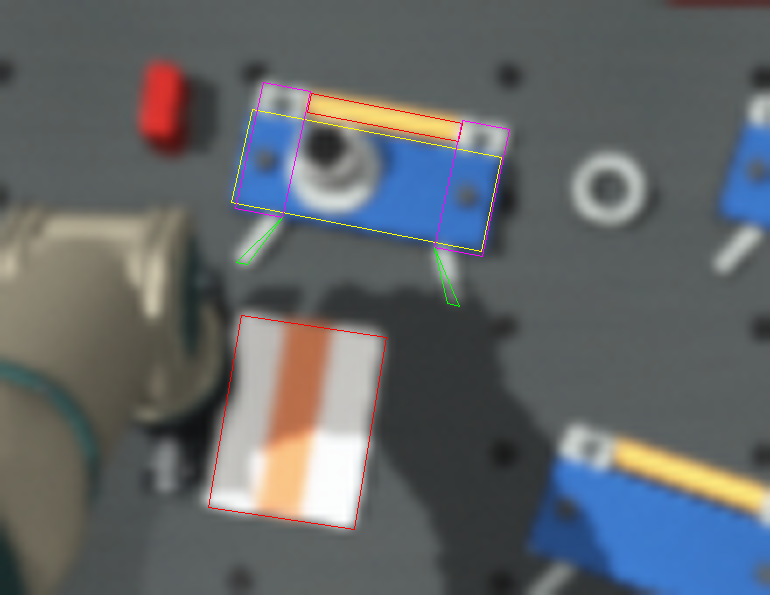

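Call:
move_arm:
  motion:
    - [[0,-0.1,0,-0.15,128],[0.01,-0.2,0,-0.3,128],[0.01,-0.3,0,-0.47,128],[0.01,-0.3,0,-0.47,128],[0.05,-0.1,0,-0.47,128],[0.2,0.6,0,-0.47,128],[0.2,1,0.5,-0.47,128],[0.2,1,1.5,-0.47,128],[0.2,1,2.5,-0.47,128],[0.2,1,3.5,-0.47,128]]

```text
time: 5.7
tcp_pos: [0.5748, 0.2225, 0.1439]
tool_rot: [-179.9, 0.2, 79.6]
force: [1.1, 0.3, 0.1]
finger_gap: 0.0424
```

```bash
python3 look.py c; python3 pf.py c .557 .113 -11
```

```text
[0.59107038 0.42401968 0.63803775] [0.57905583 0.2233848  0.14838625] [179.55025342  -0.18549529  79.63242265] 5.8
top [  0.5551   0.1142 -10.5986] -0.872 in fixture mm [-152.5    1.2] 0.2
side [ 0.5528  0.1022 -9.018 ] -0.778 in fixture mm [-152.5  -11. ] 1.78
```

View pics/c_top_fit.png

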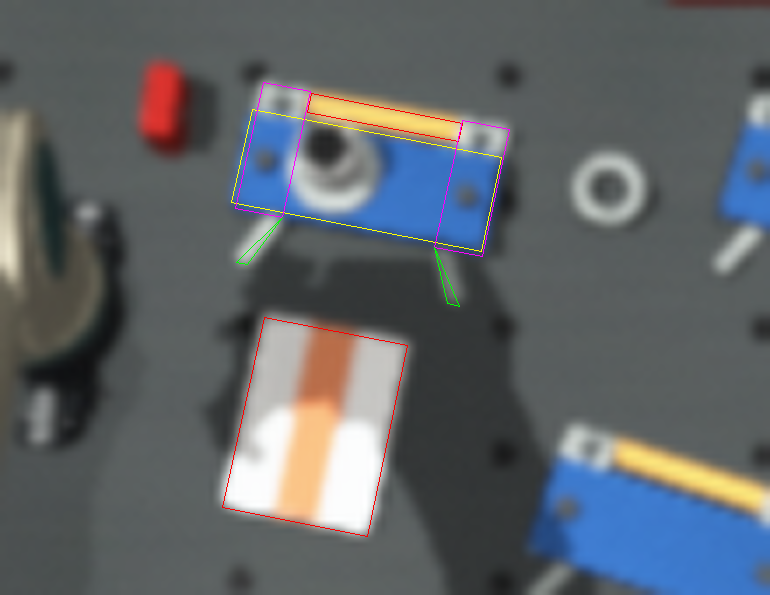

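View pics/c_side_fit.png

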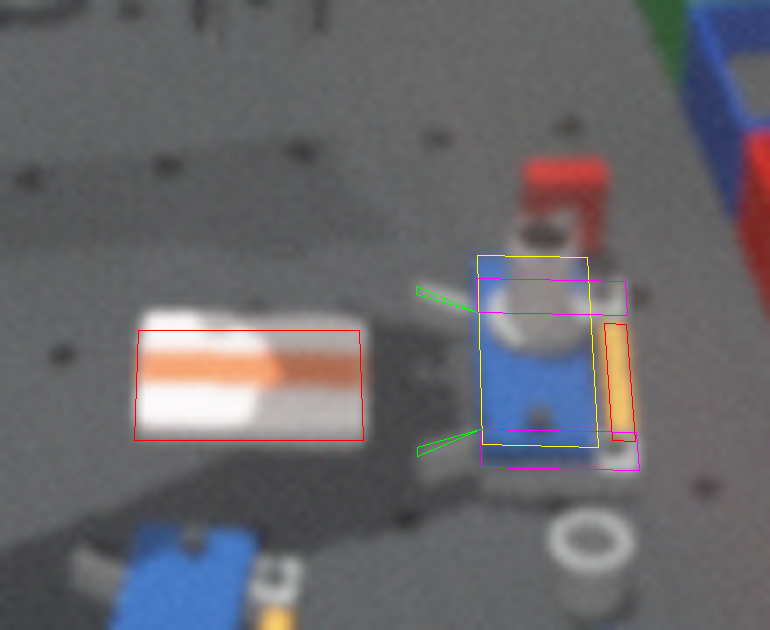

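```bash
python3 -c "
from cell import sense
s=sense();print(s['joint_pos'],s['tcp_pos'])"
```

```text
[-37.11749613  40.69077843  22.2081177   97.35477794 -20.13940922
  45.43280168 -15.97584854] [0.57905583 0.2233848  0.14838625]
```

Call:
move_arm:
  motion:
    - [[-2.73,-2.3,0,14.93,128],[-2.73,-2.3,0,14.93,128],[-2.73,-2.3,0,14.93,128],[-2.73,-2.3,0,14.93,128],[-2.73,-2.3,0,14.93,128],[-2.73,-2.3,0,14.93,128],[-2.73,-2.3,0,14.93,128],[-2.73,-2.3,0,14.93,128],[-2.73,-2.3,0,14.93,128],[-2.73,-2.3,0,14.93,128],[-2.73,-2.3,0,14.93,128],[-2.73,-2.3,0,14.93,128]]

```text
time: 7.0
tcp_pos: [0.4658, 0.1305, 0.1425]
tool_rot: [-179.9, -0.1, 169.2]
force: [-0.1, 0.3, 0.3]
finger_gap: 0.0426
```

Call:
move_arm:
  motion:
    - [[0,0,-1,0,128],[0,0,-2,0,128],[0,0,-2.8,0,128],[0,0,-3.2,0,128],[0,0,-3.38,0,128],[0,0,-3.46,0,128],[0,0,-3.46,0,128]]

```text
time: 7.7
tcp_pos: [0.4665, 0.131, 0.0047]
tool_rot: [-180.0, -0.0, 169.2]
force: [0.2, 0.1, 0.2]
finger_gap: 0.0429
```

```bash
python3 look.py d
```

```text
[-0.5666736   0.40631609 -0.28158934] [0.46693196 0.13110956 0.00530416] [1.79990820e+02 2.27035151e-02 1.69193649e+02] 7.8
```

View pics/d_side.png

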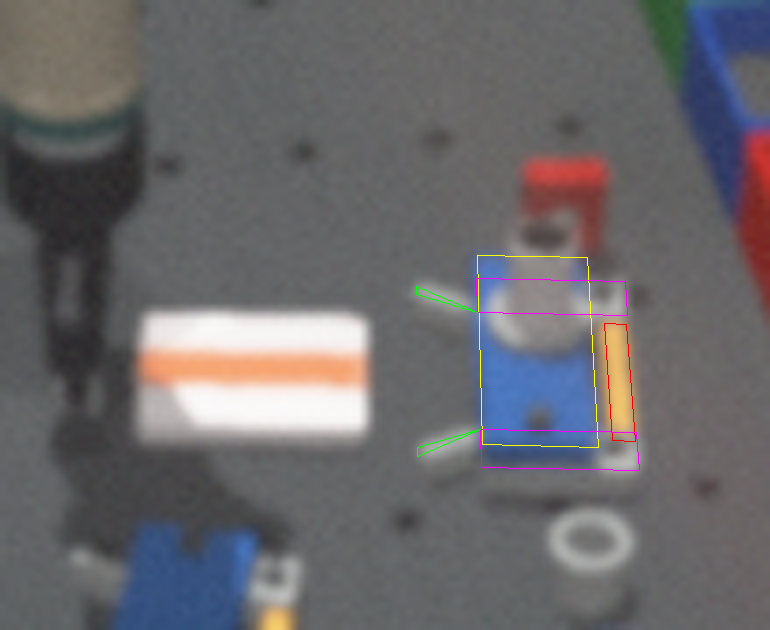

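View pics/d_top.png

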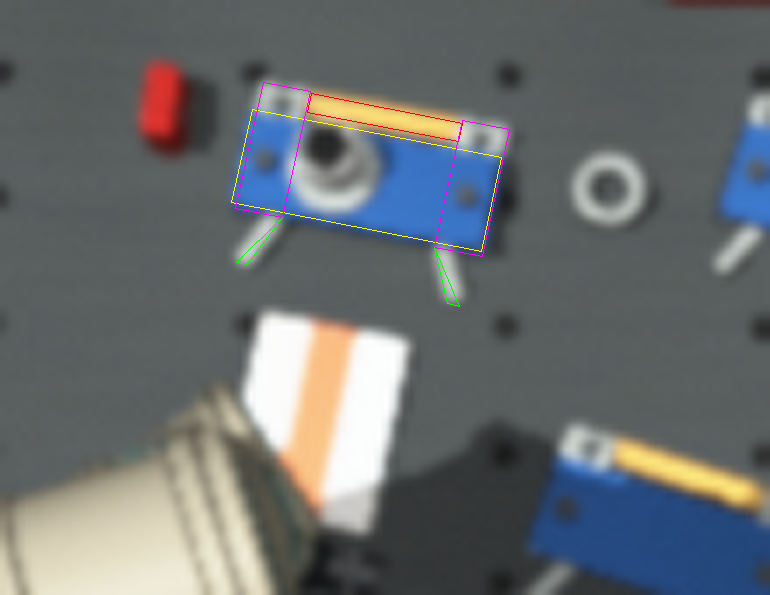

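Call:
move_arm:
  motion:
    - [[0.147,-0.028,0,0,128],[0.295,-0.056,0,0,128],[0.442,-0.084,0,0,128],[0.589,-0.112,0,0,128],[0.737,-0.14,0,0,128],[0.884,-0.168,0,0,128],[1.03,-0.196,0,0,128],[1.18,-0.224,0,0,128],[1.325,-0.252,0,0,128],[1.47,-0.28,0,0,128],[1.62,-0.308,0,0,128],[1.767,-0.336,0,0,128]]

```text
time: 9.0
tcp_pos: [0.5355, 0.1177, 0.0047]
tool_rot: [-179.9, -0.2, 169.3]
force: [-4.8, 1.1, 3.5]
finger_gap: 0.0425
```

```bash
python3 look.py e
```

```text
[-2.0254632   0.30435354  1.21841044] [0.53742952 0.11742435 0.00473172] [-1.79983950e+02 -4.13639092e-02  1.69196831e+02] 9.1
```

View pics/e_side.png

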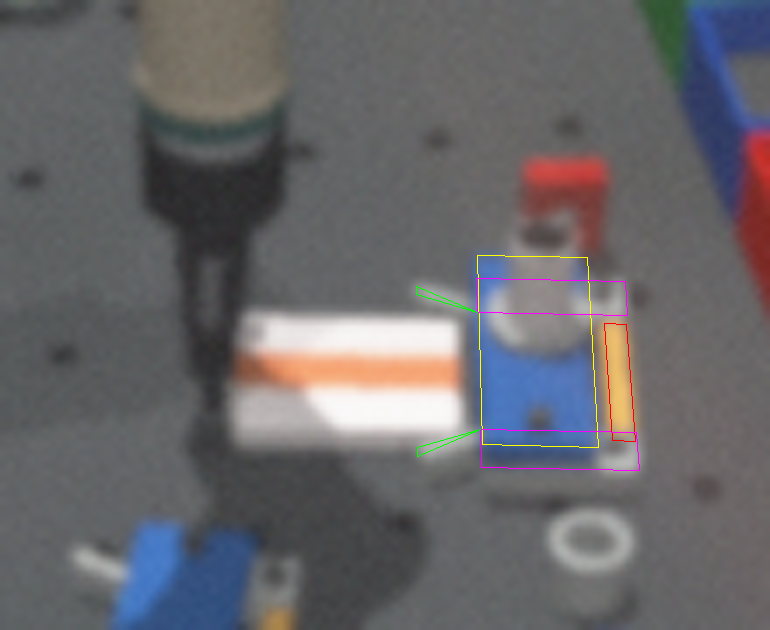

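View pics/e_top.png

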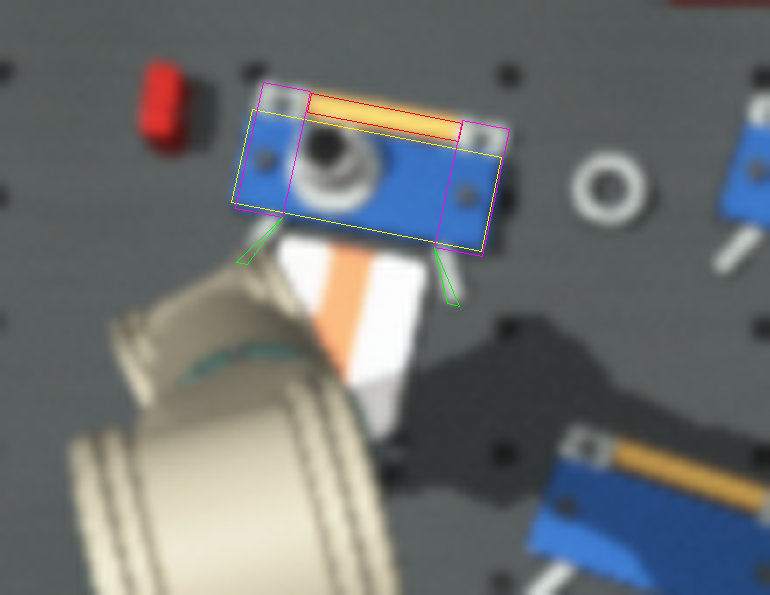

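Call:
move_arm:
  motion:
    - [[0.098,-0.019,0,0,128],[0.196,-0.037,0,0,128],[0.295,-0.056,0,0,128],[0.393,-0.075,0,0,128],[0.491,-0.094,0,0,128],[0.589,-0.112,0,0,128]]

```text
time: 9.7
tcp_pos: [0.5614, 0.1132, 0.0047]
tool_rot: [-180.0, 0.0, 169.2]
force: [-3.0, -0.0, -0.9]
finger_gap: 0.0425
```

Call:
move_arm:
  motion:
    - [[0.098,-0.019,0,0,128],[0.196,-0.037,0,0,128],[0.295,-0.056,0,0,128],[0.393,-0.075,0,0,128],[0.491,-0.094,0,0,128],[0.589,-0.112,0,0,128],[0.687,-0.131,0,0,128],[0.785,-0.15,0,0,128]]

```text
time: 10.5
tcp_pos: [0.5926, 0.1073, 0.0049]
tool_rot: [-180.0, -0.0, 169.2]
force: [-2.1, 0.4, -2.3]
finger_gap: 0.0425
```

```bash
python3 look.py f
```

```text
[-0.80116793 -1.00382107 -0.57277437] [0.59360661 0.10714274 0.00510405] [1.79967075e+02 1.00045916e-01 1.69213468e+02] 10.6
```

View pics/f_side.png

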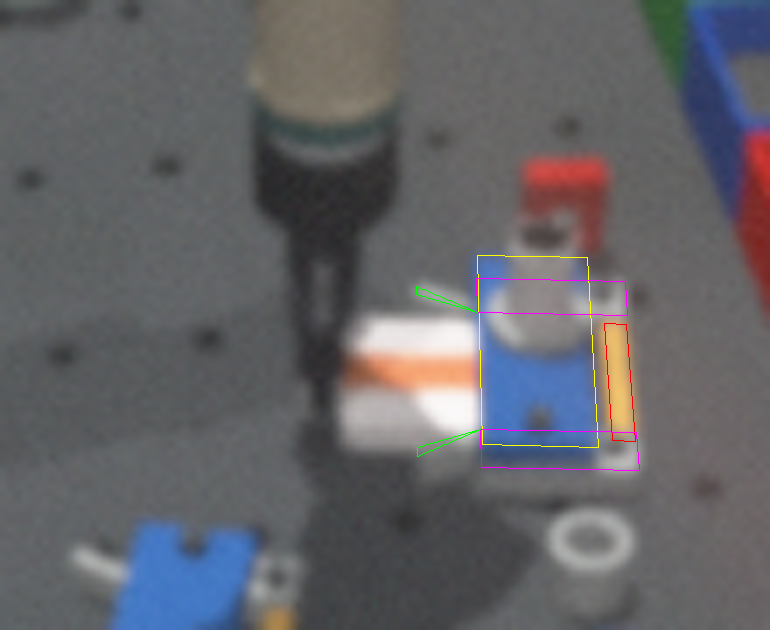

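View pics/f_top.png

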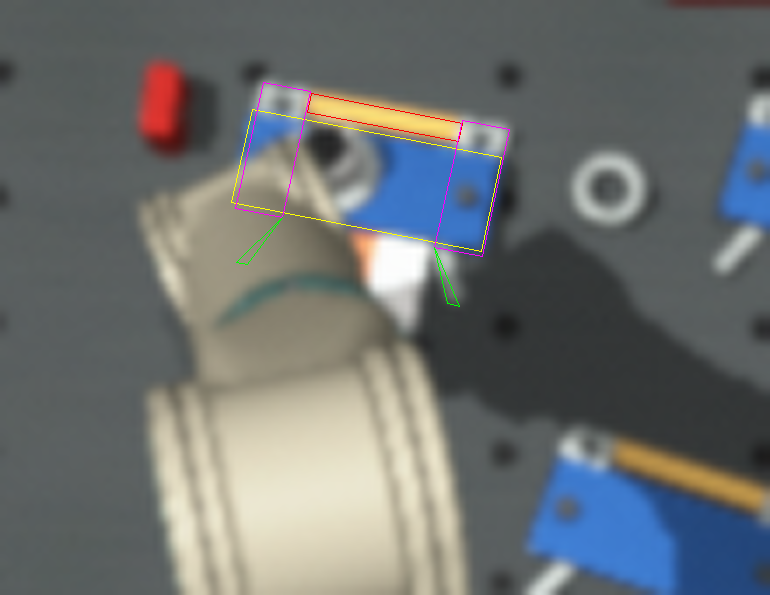

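Call:
move_arm:
  motion:
    - [[0.098,-0.019,0,0,128],[0.196,-0.037,0,0,128],[0.295,-0.056,0,0,128],[0.368,-0.07,0,0,128],[0.417,-0.08,0,0,128]]

```text
time: 11.1
tcp_pos: [0.6092, 0.1043, 0.005]
tool_rot: [180.0, -0.0, 169.2]
force: [-5.9, 1.0, 3.1]
finger_gap: 0.0424
```

Call:
move_arm:
  motion:
    - [[0.025,-0.005,0,0,128],[0.049,-0.009,0,0,128],[0.049,-0.009,0,0,128]]

```text
time: 11.4
tcp_pos: [0.611, 0.1038, 0.0049]
tool_rot: [180.0, -0.0, 169.2]
force: [-3.4, 1.0, 2.7]
finger_gap: 0.0423
```

Call:
move_arm:
  motion:
    - [[0.025,-0.005,0,0,128],[0.049,-0.009,0,0,128],[0.049,-0.009,0,0,128]]

```text
time: 11.7
tcp_pos: [0.613, 0.1034, 0.0049]
tool_rot: [180.0, 0.0, 169.2]
force: [-4.0, 1.4, 3.2]
finger_gap: 0.0427
```

Call:
move_arm:
  motion:
    - [[0.025,-0.005,0,0,128],[0.049,-0.009,0,0,128],[0.049,-0.009,0,0,128]]

```text
time: 12.0
tcp_pos: [0.6145, 0.1031, 0.0049]
tool_rot: [-180.0, -0.0, 169.2]
force: [-5.9, 1.4, 4.3]
finger_gap: 0.0427
```

Call:
move_arm:
  motion:
    - [[0.025,-0.005,0,0,128],[0.049,-0.009,0,0,128],[0.049,-0.009,0,0,128]]

```text
time: 12.3
tcp_pos: [0.6145, 0.1031, 0.0047]
tool_rot: [-179.9, -0.2, 169.3]
force: [-8.8, 1.1, 5.7]
finger_gap: 0.0427
```

Call:
move_arm:
  motion:
    - [[0.025,-0.005,0,0,128],[0.049,-0.009,0,0,128],[0.074,-0.014,0,0,128],[0.098,-0.019,0,0,128],[0.098,-0.019,0,0,128]]

```text
time: 12.8
tcp_pos: [0.6146, 0.103, 0.0044]
tool_rot: [-179.8, -0.6, 169.3]
force: [-16.1, 3.0, 11.8]
finger_gap: 0.0422
```

```bash
python3 look.py g
```

```text
[-16.00559087   3.5420152   11.8672081 ] [0.61462593 0.10299677 0.00439411] [-179.83904956   -0.6388394   169.30656539] 12.9
```

View pics/g_side.png

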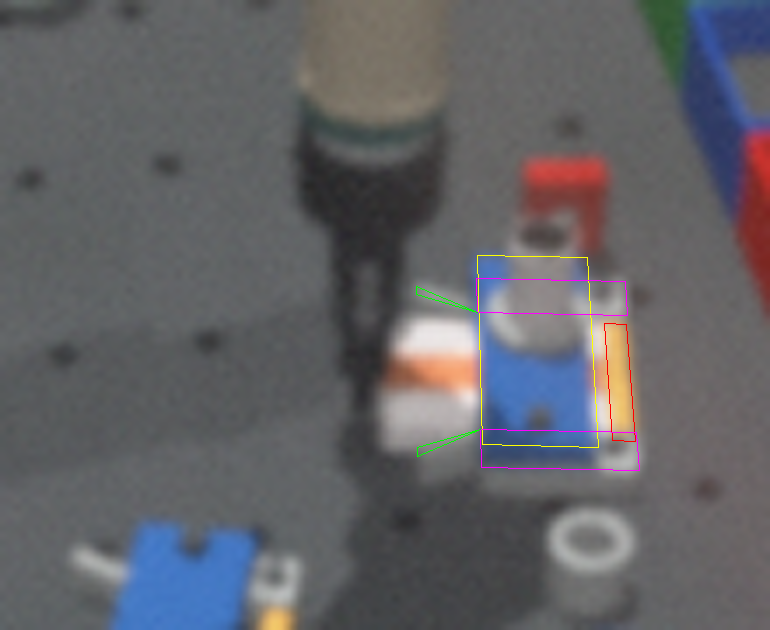

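Call:
move_arm:
  motion:
    - [[-0.098,0.019,0,0,128],[-0.25,0.045,0,0,128],[-0.55,0.1,0,0,128],[-1,0.18,0,0,128],[-1.6,0.28,0,0,128],[-1.6,0.28,1,0,128],[-1.6,0.28,2,0,128],[-1.8,0.6,3,0,128],[-2,1.6,4,0,128],[-2,2.6,5,0,128],[-2,3.6,5,0,128],[-2,4.6,5,0,128]]

```text
time: 14.1
tcp_pos: [0.544, 0.2894, 0.2086]
tool_rot: [179.6, 0.5, 169.2]
force: [1.1, -0.5, 0.4]
finger_gap: 0.042
```

Run:
```python
from h import *
for n,bx in(("top",(185,135,265,195)),("side",(250,120,325,185))):
    p,d=snapshot(n); cv2.imwrite(f"pics/h_{n}_raw.png",cv2.cvtColor(p,cv2.COLOR_RGB2BGR))
    u0,v0,u1,v1=bx
    cv2.imwrite(f"pics/h_{n}.png",cv2.resize(cv2.cvtColor(p,cv2.COLOR_RGB2BGR)[v0:v1,u0:u1],None,fx=9,fy=9,interpolation=cv2.INTER_CUBIC))
print(sense()["tcp_pos"],sense()["force"])
```

```text
[0.54104138 0.29490893 0.20648617] [-0.82220184 -0.37730417 -0.44481094]
```

View pics/h_top.png

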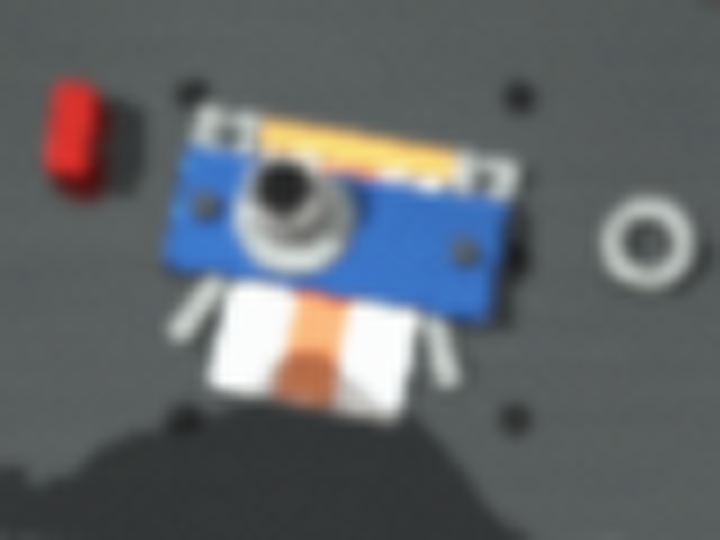

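View pics/h_side.png

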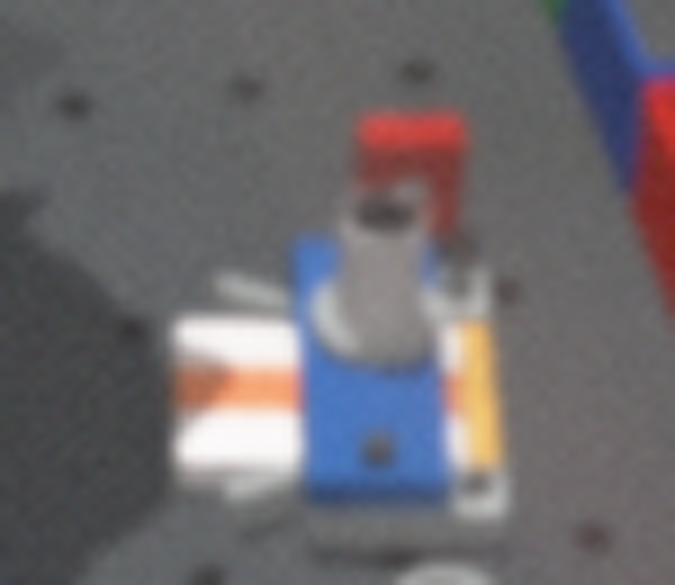

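Run:
```python
from h import *
def lines(n,nm,z,sc,P0,P1,dirn,rng=.012):
    # sample along edge from P0 to P1, find crossing along dirn
    p=cv2.cvtColor(cv2.imread(f"pics/{nm}"),cv2.COLOR_BGR2RGB);m=sc(p.astype(float))
    out=[]
    for t in np.linspace(0,1,25):
        b=np.array(P0)*(1-t)+np.array(P1)*t
        s=np.linspace(-rng,rng,97);X=np.c_[b[0]+s*dirn[0],b[1]+s*dirn[1],np.full(97,z)]
        uv=proj(n,X);v=map_coordinates(m,[uv[:,1],uv[:,0]],order=1)
        h=(v[:8].mean()+v[-8:].mean())/2
        k=np.where(np.diff(np.sign(v-h)))[0]
        if len(k)==1 and abs(v[0]-v[-1])>40: out.append(X[k[0],:2])
    out=np.array(out);c=out.mean(0);vx,vy,_,_=cv2.fitLine(out.astype(np.float32),cv2.DIST_HUBER,0,1e-5,1e-5).ravel()
    if vy<0:vx,vy=-vx,-vy
    return len(out),c,np.degrees(np.arctan2(vy,vx))-90
a=np.radians(-10.8);ex=np.array([np.cos(a),np.sin(a)]);ey=np.array([-ex[1],ex[0]]);F=np.array([.7047,.0844])
red=lambda f:f[...,0]
gb=lambda f:f[...,0]-0*f[...,2]
for n in("top","side"):
    print(n,"rear",lines(n,f"h_{n}_raw.png",.016,lambda f:f[...,0],F-.08*ex-.037*ey,F-.08*ex+.037*ey,ex))
    print(n,"beamfront(start)",lines(n,f"{n}0.png",.036,lambda f:f[...,2]-f[...,0],F-.03*ex-.03*ey,F-.03*ex+.06*ey,ex,.01))
    print(n,"stop back",lines(n,f"{n}0.png",.014,lambda f:f[...,0]-f[...,2],F+.052*ex-.04*ey,F+.052*ex+.04*ey,ex,.007))
    q=lines(n,f"h_{n}_raw.png",.016,lambda f:f[...,0],F-.08*ex-.037*ey,F-.08*ex+.037*ey,ex)[1]
    print("rear x_f mm",(q-F)@ex*1000)
# bystanders before/after
for n in("top","side"):
    A=cv2.imread(f"pics/{n}0.png").astype(int);B=cv2.imread(f"pics/h_{n}_raw.png").astype(int)
    bx=dict(top=(188,142,262,175),side=(280,130,312,200))[n]
    d=abs(A-B).max(2)[bx[1]:bx[3],bx[0]:bx[2]]
    ys,xs=np.where(d>60);print(n,len(ys),(xs.min()+bx[0],xs.max()+bx[0],ys.min()+bx[1],ys.max()+bx[1]) if len(ys) else "")
```

```text
top rear (25, array([0.62440784, 0.09971655]), np.float32(-9.381973))
top beamfront(start) (17, array([0.6757043 , 0.10250692]), np.float32(-10.729942))
top stop back (25, array([0.75795061, 0.0742419 ]), np.float32(-10.141365))
rear x_f mm -81.74000000000005
side rear (25, array([0.62478111, 0.09964534]), np.float32(-9.350533))
side beamfront(start) (14, array([0.67398854, 0.09653033]), np.float32(-9.238564))
side stop back (25, array([0.75589354, 0.07463431]), np.float32(-10.395027))
rear x_f mm -81.36000000000003
top 189 (np.int64(209), np.int64(233), np.int64(153), np.int64(174))
side 97 (np.int64(280), np.int64(301), np.int64(155), np.int64(171))
```

Run:
```python
import cv2,numpy as np
a=cv2.imread("pics/h_top_raw.png")
cv2.imwrite("pics/h_full.png",np.vstack([a[80:270,60:430]]).repeat(2,0).repeat(2,1))
```

```text
(no output)
```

View pics/h_full.png

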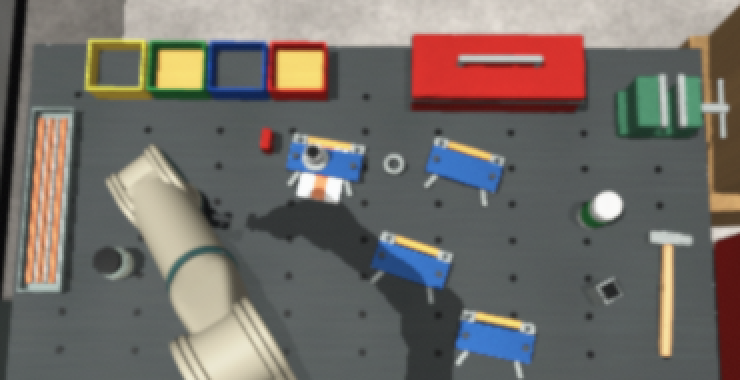

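Both cameras show the plate seated against the stop. The measured yaws differ by up to about 1°: rear edge about -9.4°, fixture between -9.2° and -10.7°. To make sure it's flush, I'll give one more gentle push on the centre of the rear edge with the fingers shut, which lets the plate align itself to the stop.

Call:
move_arm:
  motion:
    - [[0.86,-2,0,0,255],[0.86,-4.41,0,0,255],[0.86,-4.41,0,0,255],[0.86,-4.41,0,0,255],[0.86,-4.41,0,0,255],[0.86,-4.41,-1,0,255],[0.86,-4.41,-2,0,255],[0.86,-4.41,-3,0,255],[0.86,-4.41,-4,0,255],[0.86,-4.41,-4.6,0,255],[0.86,-4.41,-4.92,0,255],[0.86,-4.41,-4.92,0,255]]

```text
time: 15.4
tcp_pos: [0.5748, 0.1097, 0.0067]
tool_rot: [-180.0, -0.1, 169.3]
force: [-0.3, 0.3, 0.4]
finger_gap: 0.0001
```

Call:
move_arm:
  motion:
    - [[0.2,-0.038,0,0,255],[0.4,-0.076,0,0,255],[0.6,-0.114,0,0,255],[0.75,-0.143,0,0,255],[0.85,-0.162,0,0,255],[0.9,-0.171,0,0,255],[0.94,-0.179,0,0,255],[0.96,-0.183,0,0,255],[0.98,-0.187,0,0,255],[1,-0.191,0,0,255],[1,-0.191,0,0,255]]

```text
time: 16.5
tcp_pos: [0.6143, 0.1021, 0.008]
tool_rot: [-180.0, -0.1, 169.3]
force: [-2.1, -0.1, 2.2]
finger_gap: -0.0002
```

Call:
move_arm:
  motion:
    - [[0.025,-0.005,0,0,255],[0.05,-0.01,0,0,255],[0.075,-0.015,0,0,255],[0.1,-0.019,0,0,255],[0.125,-0.024,0,0,255],[0.125,-0.024,0,0,255]]

```text
time: 17.1
tcp_pos: [0.6144, 0.102, 0.0076]
tool_rot: [-179.9, -0.6, 169.3]
force: [-11.7, 2.0, 8.0]
finger_gap: 0.0003
```

Call:
move_arm:
  motion:
    - [[-0.098,0.019,0,0,255],[-0.25,0.045,0,0,255],[-0.55,0.1,0,0,255],[-1,0.18,0,0,255],[-1.6,0.28,0,0,255],[-1.6,0.28,1,0,255],[-1.6,0.28,2,0,255],[-1.8,0.6,3,0,255],[-2,1.6,4,0,255],[-2,2.6,5,0,255],[-2,3.6,5,0,255],[-2,4,5,0,255]]

```text
time: 18.3
tcp_pos: [0.541, 0.2684, 0.2114]
tool_rot: [179.5, 0.3, 169.6]
force: [-0.7, 0.3, 0.6]
finger_gap: -0.0002
```

Call:
move_arm:
  motion:
    - [[0,0,0,0,255],[0,0,0,0,255],[0,0,0,0,255],[0,0,0,0,255]]

```text
time: 18.7
tcp_pos: [0.5405, 0.2588, 0.2076]
tool_rot: [-179.9, -0.0, 169.1]
force: [-0.1, 0.5, -0.1]
finger_gap: -0.0001
```

Run:
```python
from h import *
for n,bx in(("top",(185,135,265,195)),("side",(250,120,325,185))):
    p,d=snapshot(n); cv2.imwrite(f"pics/i_{n}_raw.png",cv2.cvtColor(p,cv2.COLOR_RGB2BGR))
    B=cv2.imread(f"pics/h_{n}_raw.png");u0,v0,u1,v1=bx
    C=cv2.imread(f"pics/{n}0.png");I=cv2.cvtColor(p,cv2.COLOR_RGB2BGR)
    cv2.imwrite(f"pics/i_{n}.png",cv2.resize(np.hstack([C[v0:v1,u0:u1],I[v0:v1,u0:u1]]),None,fx=4.9,fy=4.9,interpolation=cv2.INTER_CUBIC))
print(sense()["tcp_pos"],sense()["force"],sense()["joint_vel"].round(2))
```

```text
[0.54048393 0.25951165 0.20781681] [0.54996351 0.05157911 0.49112711] [-0.31 -0.11 -0.34 -0.13 -0.12 -0.08 -0.01]
```

View pics/i_top.png

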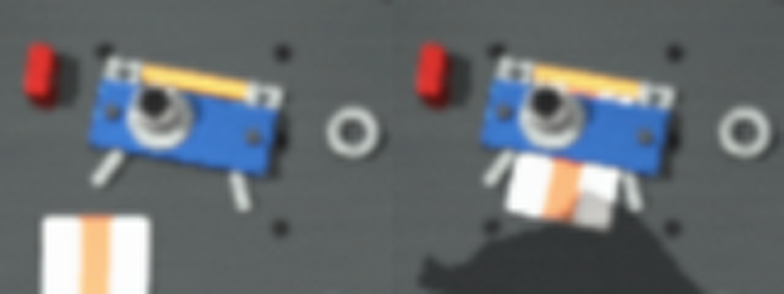

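View pics/i_side.png

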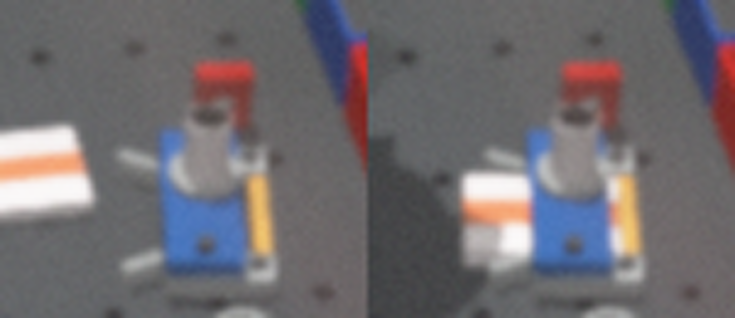

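The before and after crops show the plate under the bridge and touching the brass stop. The flange, magnet and collar haven't moved, and the hand is clear.

```bash
python3 -c "
from cell import *
print(job_done())"
```

```text
the job is handed in; nothing more can be done
None
```

The plate is under the bridge of the far-left fixture, the one with the flanged tube on it, with its front edge against the brass stop. I handed the job in at about 19 s, with the hand clear.

- **What I did:** I pushed the plate's left side with two half-open fingertips to centre and turn it, then pushed its rear edge along the fixture axis until it met the stop. A last push at the centre of the rear edge with the fingers shut moved it no further. The highest wrist force I read was about 20 N.
- **Last checks:** The arm stalled at the same place in both final pushes (tool x 0.6145 m). Before and after views from both cameras show the plate touching the stop, with the flange, magnet and collar where they were.
- **Where the measurements disagree:**
  - **Depth:** the rear edge measured at fixture x of about -81.5 mm against -80 mm nominal, within the 2 mm camera calibration.
  - **Angle:** before the last push, the plate measured -9.4° and the fixture between -9.2° and -10.7°. Squareness is therefore only confirmed to about 1° by image. The stall in the last push also suggests the plate is flush.
- **Side camera:** its fits of the full plate outline were off after the first pushes, so I used the top camera there.

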